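# Load the melting furnace's crucible

## Robot

A 6-joint arm with a two-finger parallel gripper is mounted at the origin on the work surface. World frame = base frame: x ahead of the robot, y to its left, z up, the work surface at z = 0. Lengths are in mm, angles in rad, forces in N, time in s.
With the tool pointing down it reaches from about 275 to 750 mm from the base axis. Payload 10.2 kg.
Tool frame: the origin (TCP) lies at the very end of the fingers, on their centre line; the grasp point (between the pads) lies ctrl.grip_depth behind it (ctrl.grip_depth is the distance from the TCP to the grasp point, in mm); z points along the fingers, y is the direction in which the jaws open and shut (so a half turn about z gives the same grasp; the last joint's range is limited). The gripper opens to 85 mm and grips with 20 to 120 N. Pads are 22 mm wide; open, the fingers measure 114 mm over their backs; the gripper's body (76 mm by 85 mm) begins 54 mm behind the grasp point. The pads swing forward as they close: fully open they stand 13 mm farther back than shut.
Start: joints at [-1.402, 0.313, 1.498, -0, 1.331, -0.223], TCP at [200.461, -485.228, 231.294] pointing down, gripper open.
Joint ranges: [-2.94, 2.94], [-0.97, 2.17], [0.19, 2.56], [-1.23, 4.37], [0.02, 3.11], [-2.88, 2.88]. Speed limits (rad/s): [2.39, 2.39, 3.01, 3.14, 3.14, 3.14].

## Interface

Orientations are given as a unit quaternion [w, x, y, z].
In Python, from rig import telemetry, eyes, ctrl, nets gives the robot as it stands. The module is installed in compiled form; this text tells all that it offers.
- The arm moves only by the tool drive_tool, never from a script. Its argument "series" is text: rows parted by semicolons, each of 7 numbers parted by spaces: the shift along the tool's x, y, z normalised to -1 to 1, where 1 is 0.12 m, then the turn, a rotation vector about the tool's x, y, z normalised to -1 to 1, where 1 is 0.5 rad, then the opening, from 0 (shut) to 1 (fully open). In form: tx ty tz wx wy wz hand; .... A call has 1 to 20 rows; each row is the pose to reach, as a shift and turn from the pose measured when the call began, along the tool's axes at that moment; what a row does not reach only later rows make up. A row lasts 1/10 s, in which the tool goes at most 50 mm and 8.59 degrees, less where a joint would pass 70% of its speed; a pose out of reach is approached as far as the arm can. A call with a number of a shift or a turn outside -1 to 1 is refused whole. A call with a gripper value outside its range is refused whole. The fingers move at their own pace and stop on an object; "newtons" is the grip in N (left out, the last holds). Time passes only in rows, so rows that repeat a pose let the fingers close. It gives the time, the measured TCP pose, the force and the opening at its end, in the units of the state.
- telemetry.sense(): the state, without advancing time (a new reading comes with each control period).
- eyes.capture(name): name is "side" or "top"; returns a dict with "frame" (480x640x3 uint8, red, green, blue), "fx", "fy", "cx", "cy" (pixels), "view" (4x4, takes a point from world to camera coordinates). Camera axes: x right, y up, looking along -z (the intrinsics and any distortion apply to the point x, -y, -z); pixel columns grow to the right and rows downward; lengths in mm; the calibration is good to about 2 mm. A picture is of the moment at which its call begins. There is no depth.
- ctrl.finish_job(): hands the job in, once; it reports no verdict.
Trained networks look in a picture, given as the dict that the camera call returned (one of the last four; its "shot" number tells which), for a name from the list of things; names that differ only in an ending like _2 or _b are one class to them, and where a whole thing is asked for, a point or a joint stands for the part that bears it (a point fixed in the world has none). Each returns a list of dicts, best first, with "confidence" (0 to 1); they miss things now and then, are a little off and sometimes report something else, mostly with a low value. They report only what shows in the picture. A call takes as long as a camera call.
- nets.spot_in(name, picture): "rect" ([left, top, right, bottom] in pixels, round what is visible of it).
The state is a dict: "time_s": time; "joints": joint angles; "dq": joint speeds; "tau": joint torques, N m; "eef_pos": TCP position; "ee_rot": TCP orientation; "force": force on the tool from outside, world axes, zero at the start; "wrist_torque": the same for the moment, N m; "grip_width": opening from 0.0 (shut) to 1.0 (fully open).
Only numpy, scipy, OpenCV 4.12 (cv2) and the standard library are available. Lean on these libraries where they do the work, as an engineer would, in place of code of your own. Each camera call takes 0.05 s, during which the arm holds its last target. There are 200 camera calls.

## Task

Load the tall collared crucible into the melting furnace so that its spout ends up pointing along the pouring lip. It is a snug fit in the well's spring tongues and sticks if pushed straight: keep turning it to and fro all the way as you press it down, until its collar sits flat on the steel ring. Only then swing the keeper in over the collar as far as it goes, and leave the other things on the bench where they stand.

Things in the scene. Friction and masses are not known exactly. Their poses are not given: they have to be found in the camera images.
- crucible: The crucible to load: dark graphite, 112 mm tall, the only one with a collar and a spout; 0.24 to 0.38 kg. Origin under its centre, z up its axis, x to the spout. Foot 45 mm across up to 46 mm height, snug barrel 50 mm across up to 72 mm, collar 72 mm across up to 79 mm, neck 46 mm across (wall 7 mm) up to 112 mm. Grip the neck, across y; fingertips can go down to the collar.
- collar (a point): Centre of the underside of the crucible's collar, 72 mm above the crucible's underside. It meets the seat when the crucible is home.
- spout (a point): Tip of the crucible's V-shaped pouring spout at its rim, 37 mm out from the axis along the crucible's x, 112 mm up. The spout is 18 mm wide, between 100 and 112 mm height.
- furnace: Bench melting furnace, fixed: grey plinth 190 x 170 mm, round green jacket 144 mm across with a steel top ring 135 mm above the bench. Origin under the well's axis, z up, x towards the pouring lip; a D handle on the jacket at -x.
- seat (a point): Centre of the well's 60 mm mouth, level with the steel ring's upper face, 135 mm above the bench; axes as the furnace's. The collar stops on the ring; nothing is touched below.
- pour_lip (a point): Middle of the pouring lip, a steel gutter 50 mm long and 32 mm wide lying on the steel ring, 66 mm out from the well's axis along the furnace's x.
- keeper (a joint): Keeper angle, rad: 0 shut (nose over the collar, at its stop) to 1.6 open. Steel bar 12 mm wide, 145 to 151 mm above the bench (3 mm over a seated collar), swinging level about its pivot: nose 32 mm one way, tail 66 mm the other. Shut, the tail points along the furnace's -x; it opens anticlockwise seen from above, the tail turning to the furnace's -y. It stays where left; 1 N at the knob moves it.
- keeper_hinge (a point): Pivot of the keeper at its upper face, 151 mm above the bench, 58 mm out from the well's axis on the furnace's -x side.
- keeper_knob (a point): Top of the upright black thumb knob on the keeper's tail: 14 mm across, 24 mm tall, its top 175 mm above the bench, 62 mm from the pivot.
- small_crucible: Bystander: plain small graphite crucible, 44 mm wide, 62 mm tall, no collar. Origin under its centre.
- dish: Bystander: white ceramic melting dish, 76 mm wide, 26 mm tall. Origin under its centre.
- ingot_mould: Bystander: dark steel ingot mould 110 x 60 x 26 mm with a wooden-handled rod of 145 mm from one end. Origin under its centre.
- file_pot: Bystander: white pot of needle files, 72 mm wide, about 180 mm tall. Origin under its centre.
- flux_jar: Bystander: amber jar with a white cap, 52 mm wide, 62 mm tall. Origin under its centre.
- mallet: Bystander: wooden mallet lying down, 190 mm handle, head 75 mm wide and 38 mm thick. Origin under the head's centre.
- tongues (a point): Centre of the four spring tongues in the well, 14 mm below the ring; they stand 47 mm apart, flared to 51 mm at the top. They let the foot pass and grip the barrel over the last 20 mm of descent. Straight down that friction takes about 40 N; with 5 mm of descent per 0.8 rad of turn, about 10 N. Turning takes about 0.9 N m: grip the neck with 60 N or more.

How it is judged (in metres and radians):
On the way, in this order (a step that is already met when the one before it is completed fails the run):
1. the crucible is being turned where the tongues begin to grip it, collar 9 to 16 mm above the ring (z of collar in the frame of seat between 0.009 and 0.016 m and horizontal distance between collar and seat below 0.006 m and angular speed of crucible above 0.15 rad/s), for 0.15 s.
2. it is still being turned farther down, collar 2.5 to 8 mm above the ring (z of collar in the frame of seat between 0.0025 and 0.008 m and horizontal distance between collar and seat below 0.006 m and angular speed of crucible above 0.15 rad/s), for 0.15 s.
3. the crucible is fully home in the well, upright, collar on the ring, while the keeper is still open (z of collar in the frame of seat below 0.002 m and horizontal distance between collar and seat below 0.004 m and angle between crucible's own z axis and vertical below 0.06 rad and value of joint keeper above 0.6 rad), for 0.2 s.
At the end, for the whole second after the job is handed in: The crucible is home: collar within 2 mm of the ring, centred within 4 mm, upright within 0.06 rad, spout pointing along the pouring lip (tip within 9 mm of the lip's centre line, about 14 degrees), at rest; the keeper is shut over the collar (below 0.1 rad) (z of collar in the frame of seat below 0.002 m and horizontal distance between collar and seat below 0.004 m and angle between crucible's own z axis and vertical below 0.06 rad and x of spout in the frame of seat above 0.02 m and y of spout in the frame of seat between -0.009 and 0.009 m and value of joint keeper below 0.1 rad and linear speed of crucible below 0.01 m/s); the robot touches nothing.
It fails at once if the crucible is tipped over (angle between crucible's own z axis and vertical above 0.6 rad).
It fails at once if a bystander is pushed more than 30 mm (distance of any of small_crucible, dish, ingot_mould, file_pot, flux_jar, mallet from where it was at the start of the episode above 0.03 m).
It also fails if it takes over 64 s, if anything falls off the work surface, if the arm or the gripper's body presses on something with over 40 N, if the wrist force passes 120 N, or if a joint passes its speed limit or range.

## Working session

There is one attempt and no reset: what is moved stays moved. The work goes in short steps, Python scripts to look and compute and a tool call to move; the robot and the scene stay as the last step left them, time stands still between calls to the robot, and variables do not carry over. Pictures are saved under pics/ and viewed, about 8 in all and at most 12, crops included, and the job is handed in when it is done.

Besides the shell and the picture viewer there is one more tool, called by a JSON object that holds its "method" and its "body", one argument or row to a line. drive_tool: Moves the arm, as the interface text tells. Scaled input: -1 to 1 covers 0.12 m each way for a shift and 0.5 rad each way for a turn. Its arguments: {"type":"object","properties":{"series":{"type":"string"},"newtons":{"type":"number"}},"required":["series"]}

```bash
mkdir -p pics
cat > h.py <<'E'
import numpy as np, cv2
from rig import telemetry, eyes, ctrl, nets
def shot(cam,fn=None):
    p=eyes.capture(cam)
    if fn: cv2.imwrite('pics/'+fn,p['frame'][:,:,::-1])
    return p
def proj(p,X):
    X=np.atleast_2d(X); V=np.array(p['view']); c=X@V[:3,:3].T+V[:3,3]
    return np.c_[p['fx']*c[:,0]/-c[:,2]+p['cx'], p['fy']*-c[:,1]/-c[:,2]+p['cy']]
def ray(p,uv):
    V=np.array(p['view']); d=np.array([(uv[0]-p['cx'])/p['fx'],-(uv[1]-p['cy'])/p['fy'],-1.])
    return -V[:3,:3].T@V[:3,3], V[:3,:3].T@d
def atz(p,uv,z):
    o,d=ray(p,uv); return o+d*(z-o[2])/d[2]
E
python3 - <<'E'
from h import *
for cam in ['top','side']:
    p=shot(cam,cam+'0.png'); print(cam,{k:(v if k!='view' else np.round(v,3).tolist()) for k,v in p.items() if k!='frame'})
    for n in ['crucible','spout','furnace','pour_lip','keeper','keeper_hinge','keeper_knob','small_crucible','dish','ingot_mould','file_pot','flux_jar','mallet']:
        try: print(n,[(np.round(d['rect']).tolist(),round(d['confidence'],2)) for d in nets.spot_in(n,p)[:2]])
        except Exception as e: print(n,e)
print(telemetry.sense(),ctrl.grip_depth)
E
```

```text
top {'fx': 456.851963357236, 'fy': 456.851963357236, 'cx': 325.88011813278024, 'cy': 239.52386997624242, 'view': [[-0.019, -1.0, -0.017, -59.633], [0.986, -0.022, 0.164, -563.758], [-0.164, -0.013, 0.986, -958.643], [0.0, 0.0, 0.0, 1.0]], 'shot': 1}
crucible [([315.0, 259.0, 349.0, 302.0], 0.66)]
spout [([315.0, 258.0, 351.0, 298.0], 0.98)]
furnace [([175.0, 176.0, 269.0, 281.0], 0.93), ([198.0, 238.0, 247.0, 251.0], 0.36)]
pour_lip [([218.0, 105.0, 265.0, 161.0], 0.62)]
keeper [([197.0, 237.0, 247.0, 251.0], 0.67)]
keeper_hinge [([173.0, 174.0, 269.0, 281.0], 0.56)]
keeper_knob [([197.0, 239.0, 249.0, 245.0], 0.83), ([173.0, 176.0, 268.0, 280.0], 0.29)]
small_crucible [([222.0, 111.0, 265.0, 162.0], 0.67), ([337.0, 203.0, 355.0, 223.0], 0.66)]
dish [([393.0, 274.0, 426.0, 304.0], 0.94)]
ingot_mould [([293.0, 118.0, 389.0, 183.0], 0.71)]
file_pot [([222.0, 105.0, 265.0, 162.0], 0.59), ([340.0, 202.0, 357.0, 220.0], 0.45)]
flux_jar []
mallet []
side {'fx': 495.207049409573, 'fy': 495.207049409573, 'cx': 321.9333855224317, 'cy': 238.442059665653, 'view': [[-0.85, -0.527, -0.001, 424.65
[... 825 characters left out ...]
, 'joints': array([-1.40237658e+00,  3.12901247e-01,  1.49772316e+00,  5.36601889e-06,
        1.33096595e+00, -2.23416094e-01]), 'dq': array([ 4.61641963e-05, -1.77844924e-04,  1.63330465e-03, -4.18715098e-04,
       -8.24319479e-04,  5.52278618e-04]), 'tau': array([ 1.80851634e-04, -4.12166548e+01, -2.59899920e+01, -1.78041651e-04,
        4.38987909e-04,  2.57681087e-06]), 'eef_pos': array([ 200.47324504, -485.22333055,  231.28480782]), 'ee_rot': array([1.21956637e-06, 9.80869519e-01, 1.94666349e-01, 2.57365918e-06]), 'force': array([-0.01822096,  0.42002201,  0.30895551]), 'wrist_torque': array([-0.00410054, -0.0039826 , -0.05186231]), 'grip_width': 0.9990285593365698} 18.700000000000003
```

Run:
```python
import cv2
t=cv2.imread('pics/top0.png')[95:315,165:445]; cv2.imwrite('pics/tc.png',cv2.resize(t,None,fx=2.7,fy=2.7,interpolation=cv2.INTER_CUBIC))
t=cv2.imread('pics/side0.png')[215:435,120:400]; cv2.imwrite('pics/sc.png',cv2.resize(t,None,fx=2.7,fy=2.7,interpolation=cv2.INTER_CUBIC))
```

```text
(no output)
```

View pics/tc.png

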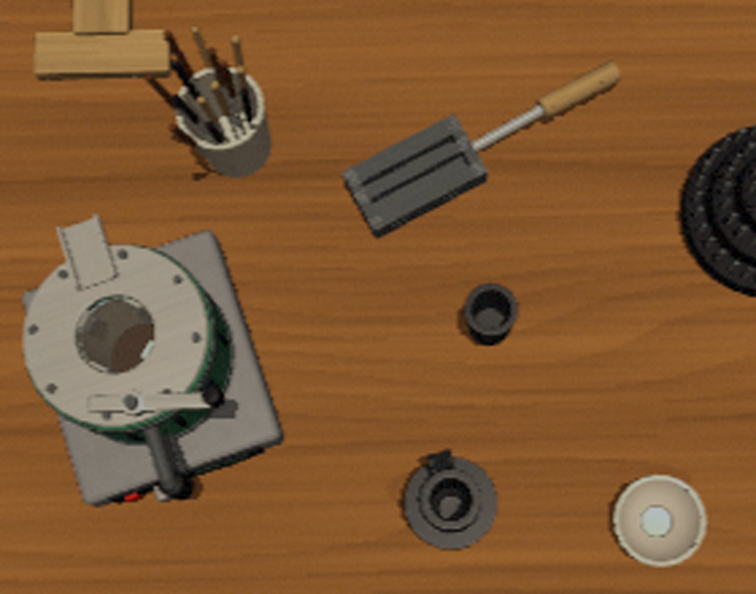

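View pics/sc.png

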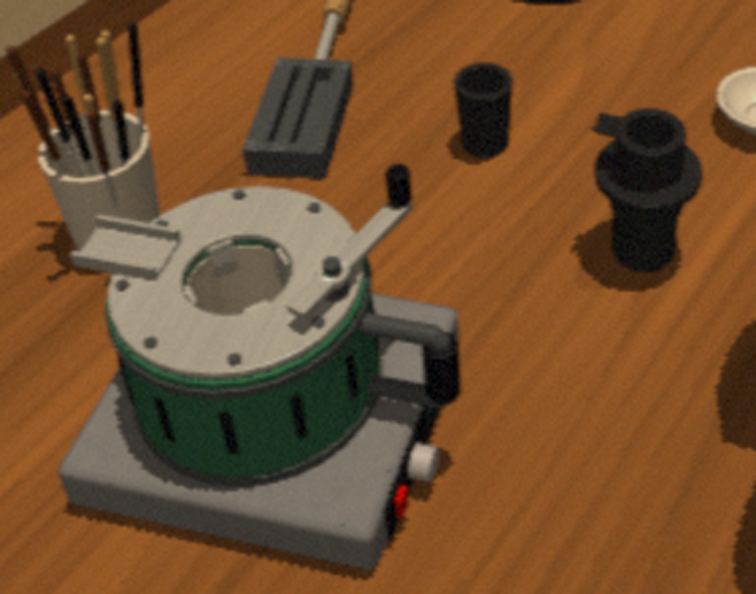

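```bash
cat > m.py <<'E'
from h import *
import pickle
def full(q): return (q[0]/2.7+165-.3,q[1]/2.7+95-.3)
def fulls(q): return (q[0]/2.7+120-.3,q[1]/2.7+215-.3)
t=shot('top');s=shot('side')
P={'mouth':((115.5,334),(237,276),135),'lipout':((78,224),None,140),'lipin':((96,282),None,138),'pivot':((133,401),(331,265),155),'knob':((213,388),(399,172),175),'nose':((90,404),(302,321),151),
'rim':((451,497),(653,131),112),'collar':((450.5,503),(649,172),79),'spout':((437,457),(603,124),112)}
for k,(a,b,z) in P.items():
    A=atz(t,full(a),z); B=atz(s,fulls(b),z) if b else None
    print(k,A.round(1),None if b is None else B.round(1))
E
python3 m.py
```

```text
mouth [596.3 166.5 135. ] [594.5 171.5 135. ]
lipout [681.  195.7 140. ] None
lipin [636.  181.4 138. ] None
pivot [541.8 147.  155. ] [541.9 151.2 155. ]
knob [546.6  84.9 175. ] [540.6  89.7 175. ]
nose [540.9 179.6 151. ] [532.6 187.2 151. ]
rim [470.7 -82.5 112. ] [467.4 -80.1 112. ]
collar [468.6 -81.9  79. ] [466.6 -76.3  79. ]
spout [501.  -72.6 112. ] [498.5 -69.  112. ]
```

{"method": "drive_tool", "body": {
  "series": "1 -0.67 0 0 0 0 1;1 -0.67 0 0 0 0 1;1 -0.67 0 0 0 0 1",
  "newtons": 80
}}

```text
time_s: 1.8
eef_pos: [281.3, -363.3, 231.3]
ee_rot: [-0.0, 0.981, 0.194, 0.0]
force: [1.1, -1.0, 0.5]
grip_width: 1.004
```

{"method": "drive_tool", "body": {
  "series": "1 -0.67 0 0 0 0 1;1 -0.67 0 0 0 0 1;1 -0.67 0 0 0 0 1"
}}

```text
time_s: 2.1
eef_pos: [362.4, -241.3, 231.5]
ee_rot: [0.0, 0.981, 0.194, 0.0]
force: [-0.2, -0.5, -1.2]
grip_width: 1.0
```

{"method": "drive_tool", "body": {
  "series": "1 -0.67 0 0 0 0 1;1 -0.67 0 0 0 0 1;1 -0.67 0 0 0 0 1"
}}

```text
time_s: 2.4
eef_pos: [443.6, -119.2, 231.8]
ee_rot: [0.0, 0.981, 0.194, 0.001]
force: [-0.0, -1.2, 0.5]
grip_width: 1.001
```

{"method": "drive_tool", "body": {
  "series": "0.32 -0.22 0.3 0 0 0.14 1;0.32 -0.22 0.7 0 0 0.14 1;0.32 -0.22 0.75 0 0 0.14 1;0.32 -0.22 0.75 0 0 0.14 1"
}}

```text
time_s: 2.8
eef_pos: [468.4, -80.3, 141.3]
ee_rot: [-0.0, 0.987, 0.16, -0.001]
force: [0.9, -1.4, 1.0]
grip_width: 0.999
```

Run:
```python
from h import *
s=shot('side');t=shot('top')
a=s['frame'][170:330,280:440];b=t['frame'][180:340,250:410]
im=np.hstack([cv2.resize(x,(400,400),interpolation=cv2.INTER_CUBIC) for x in(a,b)])
cv2.imwrite('pics/g1.png',im[:,:,::-1]); e=telemetry.sense()['eef_pos'];print(e,proj(s,e),proj(t,e))
```

```text
[469.69493682 -81.35153269 143.66457703] [[361.63477621 248.51499082]] [[331.11209031 278.00840552]]
```

View pics/g1.png

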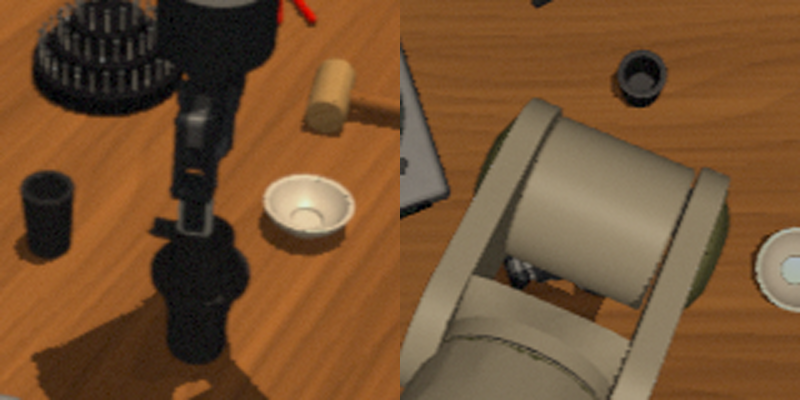

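{"method": "drive_tool", "body": {
  "series": "0 0 0.25 0 0 0 1;0 0 0.5 0 0 0 1;0 0 0.5 0 0 0 1;0 0 0.5 0 0 0 1"
}}

```text
time_s: 3.3
eef_pos: [470.7, -82.4, 85.6]
ee_rot: [0.002, 0.987, 0.159, 0.003]
force: [0.3, 0.1, 0.6]
grip_width: 0.996
```

Run:
```python
from h import *
for i in range(2): print(telemetry.sense()['eef_pos'],telemetry.sense()['force'])
s=shot('side'); print(telemetry.sense()['eef_pos'])
```

```text
[470.69284447 -82.41440023  85.57332034] [0.29563323 0.08760041 0.58655309]
[470.69284447 -82.41440023  85.57332034] [0.29563323 0.08760041 0.58655309]
[470.97648188 -82.37934147  85.88632818]
```

{"method": "drive_tool", "body": {
  "series": "0 0 0.03 0 0 0 1;0 0 0.03 0 0 0 0.6;0 0 0.03 0 0 0 0;0 0 0.03 0 0 0 0;0 0 0.03 0 0 0 0;0 0 0.03 0 0 0 0;0 0 0.03 0 0 0 0;0 0 0.03 0 0 0 0",
  "newtons": 90
}}

```text
time_s: 4.15
eef_pos: [471.4, -82.3, 83.2]
ee_rot: [0.002, 0.987, 0.159, 0.004]
force: [-1.9, 1.8, 8.8]
grip_width: 0.512
```

{"method": "drive_tool", "body": {
  "series": "0 0 -0.15 0 0 0 0;0 0 -0.5 0 0 0 0;0 0 -1 0 0 0 0;0 0 -1 0 0 0 0;0 0 -1 0 0 0 0"
}}

```text
time_s: 4.65
eef_pos: [470.8, -82.0, 204.1]
ee_rot: [0.003, 0.987, 0.159, 0.005]
force: [-0.9, 0.6, -3.6]
grip_width: 0.514
```

{"method": "drive_tool", "body": {
  "series": "0 0 -0.35 0 0 0 0;0 0 -0.67 0 0 0 0;0 0 -0.67 0 0 0 0;0 0 -0.67 0 0 0 0"
}}

```text
time_s: 5.05
eef_pos: [469.5, -81.5, 282.4]
ee_rot: [0.002, 0.987, 0.159, 0.003]
force: [-0.1, -0.2, -4.1]
grip_width: 0.516
```

{"method": "drive_tool", "body": {
  "series": "0.25 -0.25 0 0 0 0 0;0.55 -0.55 0 0 0 0 0;0.82 -0.82 0 0 0 0 0;0.82 -0.82 0 0 0 0 0;0.82 -0.82 0 0 0 0 0"
}}

```text
time_s: 5.55
eef_pos: [531.3, 43.6, 279.4]
ee_rot: [0.001, 0.987, 0.16, 0.001]
force: [0.2, -0.4, -3.1]
grip_width: 0.516
```

{"method": "drive_tool", "body": {
  "series": "0.25 -0.25 0 0 0 0 0;0.55 -0.55 0 0 0 0 0;0.82 -0.82 0 0 0 0 0;0.82 -0.82 0 0 0 0 0;0.82 -0.82 0 0 0 0 0;0.82 -0.82 0 0 0 0 0"
}}

```text
time_s: 6.15
eef_pos: [593.2, 166.5, 278.4]
ee_rot: [0.002, 0.987, 0.159, -0.0]
force: [0.3, -0.0, -3.3]
grip_width: 0.52
```

Run:
```python
from h import *
s=shot('side');t=shot('top'); T=telemetry.sense(); e=T['eef_pos'];print(e,T['ee_rot'],T['force'])
def ov(img,p,C,r,z,yaw,x0,y0,k):
    a=np.linspace(0,2*np.pi,60); pts=proj(p,np.c_[C[0]+r*np.cos(a),C[1]+r*np.sin(a),0*a+z])
    cv2.polylines(img,[np.int32((pts-[x0,y0])*k*16)],True,yaw,1,cv2.LINE_AA,4)
a=cv2.resize(s['frame'][180:330,140:290],(600,600),interpolation=cv2.INTER_CUBIC)
C=(595.4,169)
ov(a,s,C,30,135,(255,0,0),140,180,4); ov(a,s,C,72,135,(255,0,0),140,180,4)
ov(a,s,e,36,e[2]-4,(0,255,0),140,180,4);ov(a,s,e,22.5,e[2]-83,(0,255,0),140,180,4)
cv2.imwrite('pics/f1.png',a[:,:,::-1])
t0=cv2.imread('pics/top0.png'); b=cv2.resize(t0[165:275,165:275],(550,550),interpolation=cv2.INTER_CUBIC)
ov(b,t,C,30,135,(0,0,255),165,165,5); ov(b,t,C,72,135,(0,0,255),165,165,5)
cv2.imwrite('pics/f2.png',b)
```

```text
[593.32267603 166.59805686 279.1441506 ] [1.51000143e-03 9.87227650e-01 1.59308162e-01 4.43120986e-04] [-0.18343096  0.0384269  -3.34711715]
```

View pics/f1.png

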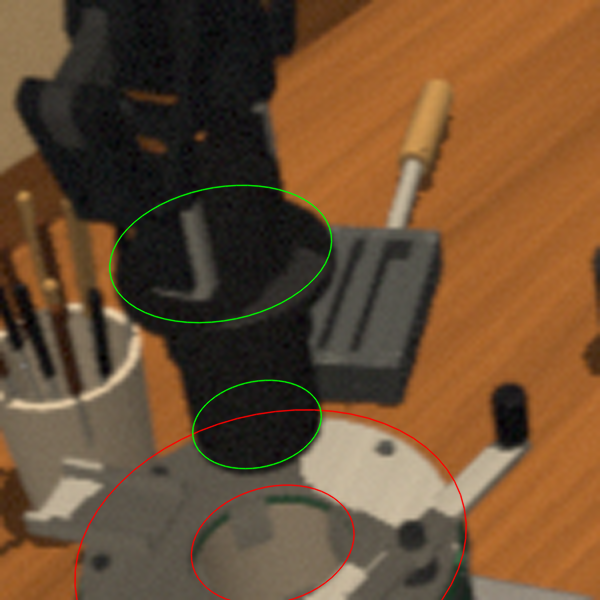

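View pics/f2.png

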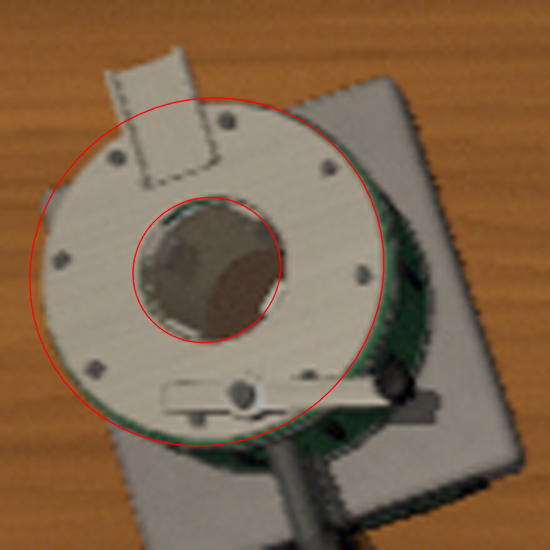

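{"method": "drive_tool", "body": {
  "series": "0.035 0.013 0.15 0 0 0 0;0.035 0.013 0.3 0 0 0 0;0.035 0.013 0.45 0 0 0 0;0.035 0.013 0.45 0 0 0 0;0.035 0.013 0.45 0 0 0 0"
}}

```text
time_s: 6.75
eef_pos: [598.0, 165.6, 226.0]
ee_rot: [0.002, 0.987, 0.159, 0.001]
force: [-0.2, -0.3, -3.2]
grip_width: 0.516
```

Run:
```python
from h import *
s=shot('side');t=shot('top'); T=telemetry.sense(); print(T['eef_pos'],T['ee_rot'],T['force'])
a=cv2.resize(s['frame'][230:350,150:290],(560,480),interpolation=cv2.INTER_CUBIC)
b=cv2.resize(t['frame'][170:290,170:230],(240,480),interpolation=cv2.INTER_CUBIC)
a=np.hstack([a,b])
a=np.uint8(255*(a/255.)**.5)
cv2.imwrite('pics/f3.png',a[:,:,::-1])
```

```text
[598.29468627 165.97724577 226.6342238 ] [0.00160017 0.98726244 0.15908433 0.0015799 ] [ 0.05623854 -0.14760997 -3.4488267 ]
```

View pics/f3.png

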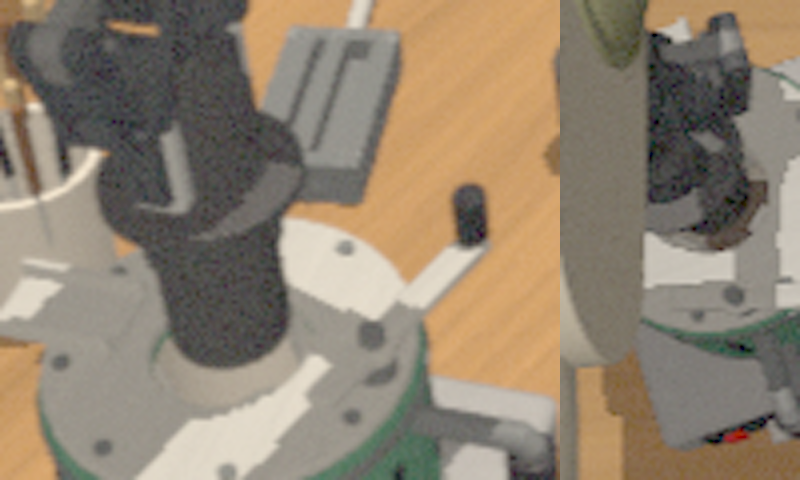

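{"method": "drive_tool", "body": {
  "series": "0 0 0.1 0 0 0 0;0 0 0.15 0 0 0 0;0 0 0.2 0 0 0 0;0 0 0.25 0 0 0 0;0 0 0.28 0 0 0 0;0 0 0.28 0 0 0 0"
}}

```text
time_s: 7.45
eef_pos: [598.3, 166.0, 192.4]
ee_rot: [0.001, 0.987, 0.159, 0.001]
force: [0.4, 0.7, -4.8]
grip_width: 0.515
```

{"method": "drive_tool", "body": {
  "series": "0 0 0.06 0 0 0 0;0 0 0.1 0 0 0 0;0 0 0.14 0 0 0 0;0 0 0.18 0 0 0 0;0 0 0.18 0 0 0 0"
}}

```text
time_s: 7.95
eef_pos: [598.2, 166.2, 170.0]
ee_rot: [0.001, 0.987, 0.159, 0.001]
force: [1.1, 2.3, -4.1]
grip_width: 0.519
```

{"method": "drive_tool", "body": {
  "series": "0 0 0.006 0 0 0.24 0;0 0 0.012 0 0 0.48 0;0 0 0.018 0 0 0.72 0;0 0 0.024 0 0 0.48 0;0 0 0.03 0 0 0.24 0;0 0 0.036 0 0 0 0;0 0 0.042 0 0 -0.24 0;0 0 0.048 0 0 -0.48 0;0 0 0.054 0 0 -0.72 0;0 0 0.06 0 0 -0.48 0;0 0 0.066 0 0 -0.24 0;0 0 0.072 0 0 0 0;0 0 0.078 0 0 0.24 0;0 0 0.084 0 0 0.48 0;0 0 0.09 0 0 0.72 0;0 0 0.096 0 0 0.48 0;0 0 0.102 0 0 0.24 0;0 0 0.108 0 0 0 0",
  "newtons": 110
}}

```text
time_s: 9.75
eef_pos: [598.8, 167.0, 159.5]
ee_rot: [0.0, 0.987, 0.161, 0.003]
force: [-2.6, 4.8, 11.2]
grip_width: 0.512
```

Run:
```python
from h import *
T=telemetry.sense(); print(T['eef_pos'],T['ee_rot'],T['force'],T['wrist_torque'],T['joints'])
```

```text
[598.78729089 167.04205417 159.50127324] [3.90841408e-04 9.86950282e-01 1.61002733e-01 2.66596478e-03] [-2.55501906  4.7518209  11.18983284] [ 0.99915257  0.55134855 -0.65708295] [ 8.40120837e-02  5.80235895e-01  1.28741694e+00 -3.82827363e-04
  1.26856332e+00  1.33150708e+00]
```

{"method": "drive_tool", "body": {
  "series": "0 0 0.02 0 0 -0.24 0;0 0 0.026 0 0 -0.48 0;0 0 0.032 0 0 -0.72 0;0 0 0.038 0 0 -0.48 0;0 0 0.044 0 0 -0.24 0;0 0 0.05 0 0 0 0;0 0 0.056 0 0 0.24 0;0 0 0.062 0 0 0.48 0;0 0 0.068 0 0 0.72 0;0 0 0.074 0 0 0.48 0;0 0 0.08 0 0 0.24 0;0 0 0.086 0 0 0 0;0 0 0.092 0 0 -0.24 0;0 0 0.098 0 0 -0.48 0;0 0 0.104 0 0 -0.72 0;0 0 0.11 0 0 -0.48 0;0 0 0.116 0 0 -0.24 0;0 0 0.122 0 0 0 0"
}}

```text
time_s: 11.55
eef_pos: [599.6, 167.5, 146.6]
ee_rot: [0.0, 0.987, 0.159, 0.004]
force: [-0.2, 6.6, 8.1]
grip_width: 0.51
```

Run:
```python
from h import *
T=telemetry.sense(); print(T['eef_pos'],T['ee_rot'],T['force'],T['wrist_torque'])
```

```text
[599.60868238 167.52332641 146.6250974 ] [4.19188608e-04 9.87193867e-01 1.59464418e-01 4.38093906e-03] [-0.23015284  6.57936416  8.08191588] [0.66766095 0.01798408 0.83453708]
```

{"method": "drive_tool", "body": {
  "series": "0 0 0.022 0 0 0.24 0;0 0 0.028 0 0 0.48 0;0 0 0.034 0 0 0.72 0;0 0 0.04 0 0 0.48 0;0 0 0.046 0 0 0.24 0;0 0 0.05 0 0 0 0;0 0 0.05 0 0 -0.24 0;0 0 0.05 0 0 -0.48 0;0 0 0.05 0 0 -0.24 0;0 0 0.05 0 0 0 0;0 0 0.05 0 0 0 0"
}}

```text
time_s: 12.65
eef_pos: [600.3, 168.4, 146.3]
ee_rot: [0.001, 0.987, 0.159, 0.007]
force: [-13.2, 3.7, 30.7]
grip_width: 0.513
```

Run:
```python
from h import *
T=telemetry.sense(); print(T['eef_pos'],T['ee_rot'],T['force'],T['wrist_torque'])
s=shot('side')
a=cv2.resize(s['frame'][230:350,150:290],(700,600),interpolation=cv2.INTER_CUBIC)
a=np.uint8(255*(a/255.)**.5)
cv2.imwrite('pics/f4.png',a[:,:,::-1])
```

```text
[600.34278982 168.44736237 146.32162963] [6.66102688e-04 9.87307018e-01 1.58657474e-01 7.22593106e-03] [-13.15210861   3.72991413  30.68378896] [-0.14664303  2.0680442  -0.23195285]
```

View pics/f4.png

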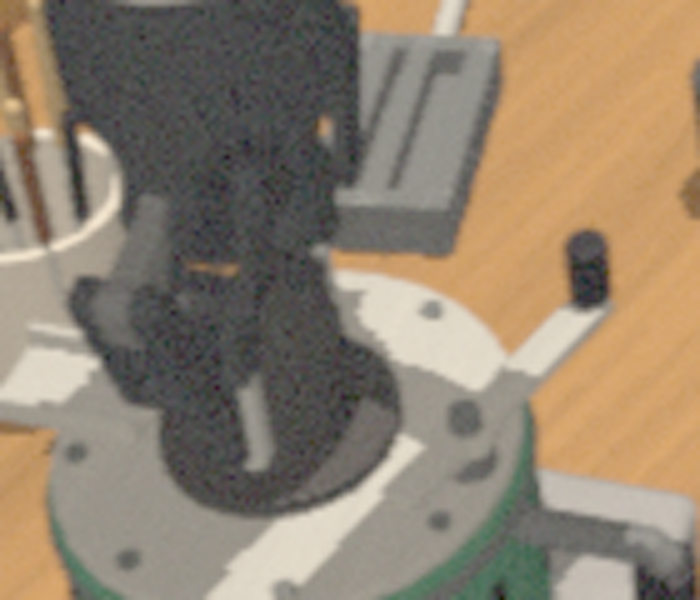

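{"method": "drive_tool", "body": {
  "series": "-0.02 0 0.02 0 0 0.15 0;-0.03 0 0.02 0 0 0.3 0;-0.035 0 0.02 0 0 0.1 0;-0.035 0 0.02 0 0 -0.1 0;-0.035 0 0.02 0 0 -0.2 0;-0.035 0 0.02 0 0 0 0;-0.035 0 0.02 0 0 0 0"
}}

```text
time_s: 13.4
eef_pos: [598.3, 166.8, 146.7]
ee_rot: [0.001, 0.987, 0.159, 0.011]
force: [3.3, 0.6, 8.5]
grip_width: 0.512
```

Run:
```python
from h import *
T=telemetry.sense(); print(T['eef_pos'],T['ee_rot'],T['force'],T['wrist_torque'])
```

```text
[598.3174927  166.84609723 146.66118226] [0.00140788 0.9872963  0.15852928 0.01060672] [3.2657686  0.55636581 8.50539553] [-0.19910866 -0.53531697 -0.22078262]
```

{"method": "drive_tool", "body": {
  "series": "0 0 0 0 0 0 1;0 0 0 0 0 0 1;0 0 0 0 0 0 1;0 0 0 0 0 0 1;0 0 -0.2 0 0 0 1;0 0 -0.5 0 0 0 1;0 0 -0.9 0 0 0 1;0 0 -0.9 0 0 0 1;0 0 -0.9 0 0 0 1"
}}

```text
time_s: 14.3
eef_pos: [596.1, 166.8, 255.2]
ee_rot: [0.001, 0.987, 0.159, 0.011]
force: [-0.3, 0.1, -1.6]
grip_width: 1.001
```

{"method": "drive_tool", "body": {
  "series": "-0.3 0.25 0 0 0 0 0.4;-0.62 0.515 0 0 0 0 0.4;-0.62 0.515 0 0 0 0 0.4;-0.62 0.515 0 0 0 0 0.4;-0.62 0.515 0.4 0 0 0 0.4;-0.62 0.515 0.5 0 0 0 0.4;-0.62 0.515 0.5 0 0 0 0.4",
  "newtons": 25
}}

```text
time_s: 15.0
eef_pos: [545.6, 85.6, 192.0]
ee_rot: [0.001, 0.987, 0.159, 0.009]
force: [0.6, 0.2, -0.1]
grip_width: 0.4
```

Run:
```python
from h import *
T=telemetry.sense(); e=T['eef_pos'];print(e,T['ee_rot'],T['force'],T['grip_width'])
s=shot('side');t=shot('top')
a=cv2.resize(s['frame'][230:350,150:290],(560,480),interpolation=cv2.INTER_CUBIC)
b=cv2.resize(t['frame'][170:290,170:230],(240,480),interpolation=cv2.INTER_CUBIC)
a=np.hstack([a,b]); a=np.uint8(255*(a/255.)**.5)
cv2.imwrite('pics/k1.png',a[:,:,::-1]); print((proj(s,e)-[150,230])*4)
```

```text
[545.60603374  85.58608115 192.04121422] [9.19287876e-04 9.87234227e-01 1.59020439e-01 8.95746394e-03] [ 0.60218531  0.17920467 -0.11303359] 0.3999515014269737
[[462.47241615 149.10688774]]
```

View pics/k1.png

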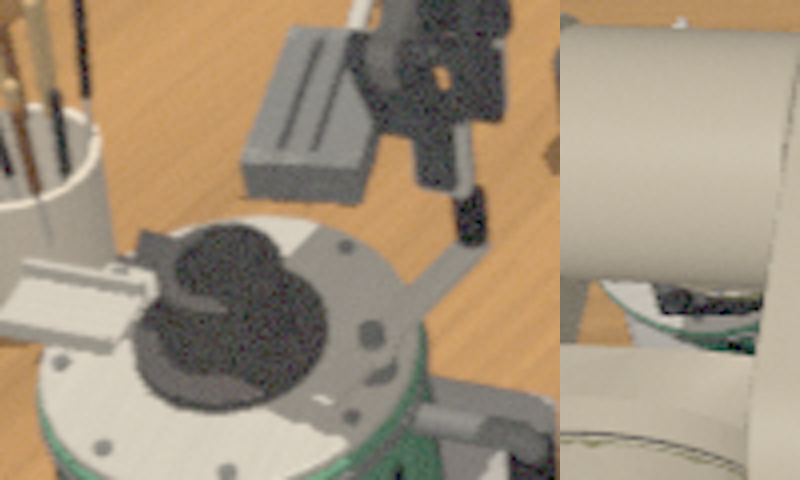

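{"method": "drive_tool", "body": {
  "series": "-0.02 0 0.1 0 0 0 0.4;-0.02 0 0.2 0 0 0 0.4;-0.02 0 0.28 0 0 0 0.4;-0.02 0 0.28 0 0 0 0.4;-0.02 0 0.28 0 0 0 0;-0.02 0 0.28 0 0 0 0;-0.02 0 0.28 0 0 0 0;-0.02 0 0.28 0 0 0 0",
  "newtons": 25
}}

```text
time_s: 15.9
eef_pos: [545.2, 87.7, 161.6]
ee_rot: [-0.001, 0.987, 0.159, 0.012]
force: [0.1, 16.4, -1.7]
grip_width: 0.147
```

Run:
```python
from h import *
T=telemetry.sense(); e=T['eef_pos'];print(e,T['ee_rot'],T['force'],T['grip_width'])
# arc plan in tool frame, units of 0.12 m
w,x,y,z=T['ee_rot']; yaw=2*np.arctan2(y,x); xt=np.array([np.cos(yaw),np.sin(yaw)]); yt=np.array([np.sin(yaw),-np.cos(yaw)])
C=np.array([541.2,147.6]); d=e[:2]-C; print('r',np.hypot(*d),'ang',np.degrees(np.arctan2(d[1],d[0])))
a0=np.arctan2(d[1],d[0]); 
for a in np.radians(np.arange(0,-90,-6)):
    p=62*np.array([np.cos(a0+a),np.sin(a0+a)])-62*d/np.hypot(*d); print(round(np.degrees(a0+a),1),(np.array([p@xt,p@yt])/120).round(3))
```

```text
[545.21202917  87.67161123 161.62340419] [-0.00129453  0.98718549  0.15908422  0.01246396] [ 0.07761223 16.38238854 -1.74002529] 0.1465399456191895
r 60.062535403235 ang -86.16993145190725
-86.2 [-0. -0.]
-92.2 [-0.052 -0.016]
-98.2 [-0.101 -0.038]
-104.2 [-0.148 -0.064]
-110.2 [-0.192 -0.096]
-116.2 [-0.233 -0.132]
-122.2 [-0.269 -0.171]
-128.2 [-0.302 -0.215]
-134.2 [-0.329 -0.262]
-140.2 [-0.351 -0.311]
-146.2 [-0.369 -0.362]
-152.2 [-0.38  -0.415]
-158.2 [-0.387 -0.469]
-164.2 [-0.387 -0.523]
-170.2 [-0.382 -0.576]
```

{"method": "drive_tool", "body": {
  "series": "-0.025 -0.006 0 0 0 0 0;-0.052 -0.016 0 0 0 0 0;-0.101 -0.038 0 0 0 0 0;-0.148 -0.064 0 0 0 0 0;-0.192 -0.096 0 0 0 0 0;-0.233 -0.132 0 0 0 0 0;-0.269 -0.171 0 0 0 0 0;-0.302 -0.215 0 0 0 0 0;-0.329 -0.262 0 0 0 0 0;-0.329 -0.262 0 0 0 0 0"
}}

```text
time_s: 16.9
eef_pos: [495.9, 103.4, 161.3]
ee_rot: [0.001, 0.987, 0.159, 0.01]
force: [-9.9, -12.6, 13.2]
grip_width: 0.149
```

Run:
```python
from h import *
T=telemetry.sense(); e=T['eef_pos'];print(e,T['ee_rot'],T['force'],T['wrist_torque'],T['grip_width'])
```

```text
[495.93625767 103.43954029 161.34515315] [7.31483411e-04 9.87162421e-01 1.59385450e-01 1.03004144e-02] [ -9.89066329 -12.56982523  13.22984227] [-2.31679159  1.6167934  -0.22501055] 0.1491390707927224
```

{"method": "drive_tool", "body": {
  "series": "-0.015 -0.025 0 0 0 0 0;-0.022 -0.049 0 0 0 0 0;-0.04 -0.1 0 0 0 0 0;-0.051 -0.153 0 0 0 0 0;-0.058 -0.207 0 0 0 0 0;-0.059 -0.24 0 0 0 0 0;-0.06 -0.26 0 0 0 0 0;-0.06 -0.26 0 0 0 0 0"
}}

```text
time_s: 17.7
eef_pos: [478.8, 128.9, 161.2]
ee_rot: [0.003, 0.987, 0.16, 0.009]
force: [-2.2, -15.2, 5.5]
grip_width: 0.142
```

Run:
```python
from h import *
T=telemetry.sense(); e=T['eef_pos'];print(e,T['ee_rot'],T['force'],T['wrist_torque'],T['grip_width'])
```

```text
[478.75298849 128.91591042 161.19757182] [0.00317933 0.9870947  0.15983627 0.00929023] [ -2.17139046 -15.19882786   5.5300484 ] [-2.60987783  0.36120684 -0.13470767] 0.1421034113481133
```

{"method": "drive_tool", "body": {
  "series": "0 -0.03 0 0 0 0 0;0 -0.03 0 0 0 0 0;0 -0.03 0 0 0 0 0;0 -0.01 0 0 0 0 0.35;0 -0.01 0 0 0 0 0.35;0 -0.01 0 0 0 0 0.35;0 -0.01 -0.3 0 0 0 0.35;0 -0.01 -0.7 0 0 0 0.35;0 -0.01 -1 0 0 0 0.35"
}}

```text
time_s: 18.6
eef_pos: [475.7, 131.0, 283.6]
ee_rot: [0.003, 0.987, 0.16, 0.01]
force: [0.4, -0.3, -0.1]
grip_width: 0.356
```

{"method": "drive_tool", "body": {
  "series": "-0.3 0.3 -0.2 0 0 0 0.35;-0.6 0.6 -0.2 0 0 0 0.35;-1 1 -0.2 0 0 0 0.35;-1 1 -0.2 0 0 0 0.35;-1 1 -0.2 0 0 0 0.35"
}}

```text
time_s: 19.1
eef_pos: [398.3, -22.2, 306.6]
ee_rot: [0.003, 0.987, 0.159, 0.01]
force: [0.0, 0.1, 0.4]
grip_width: 0.355
```

{"method": "drive_tool", "body": {
  "series": "-0.1 0.5 0 0 0 0 0.35;-0.1 1 0 0 0 0 0.35;-0.1 1 0 0 0 0 0.35;-0.1 1 0 0 0 0 0.35"
}}

```text
time_s: 19.5
eef_pos: [425.2, -141.2, 306.7]
ee_rot: [0.003, 0.987, 0.158, 0.009]
force: [0.3, 0.9, 0.4]
grip_width: 0.351
```

Run:
```python
from h import *
T=telemetry.sense(); e=T['eef_pos'];print(e,T['force'])
s=shot('side','sE.png');t=shot('top','tE.png')
a=cv2.resize(s['frame'][235:355,150:250],(500,600),interpolation=cv2.INTER_CUBIC)
b=cv2.resize(t['frame'][160:290,170:235],(300,600),interpolation=cv2.INTER_CUBIC)
b=cv2.resize(t['frame'][165:285,170:270],(500,600),interpolation=cv2.INTER_CUBIC)
f=lambda a:np.uint8(255*(a/255.)**.6)[:,:,::-1]
cv2.imwrite('pics/e1.png',cv2.resize(np.hstack([f(a),f(b)]),(800,480)))
```

```text
[ 425.18355037 -141.22327723  306.70917746] [0.2941339  0.93738122 0.38394699]
```

View pics/e1.png

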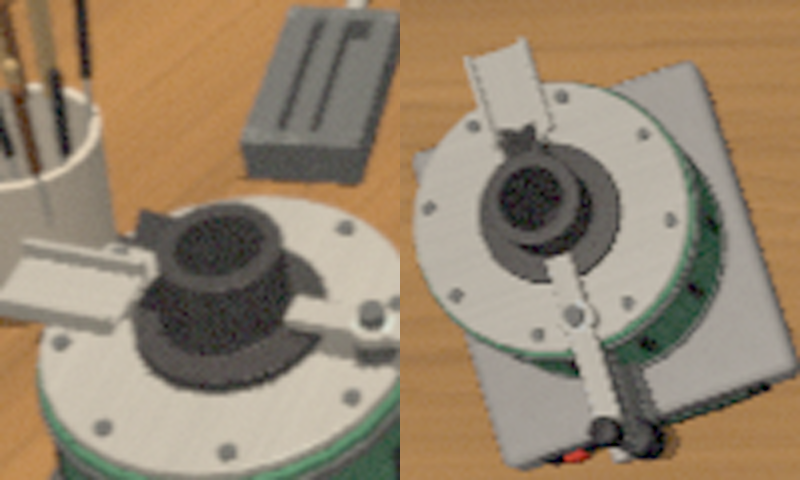

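Run:
```python
from h import *
t=shot('top')
def P(u,v,z): return atz(t,(170+(u-400)/4,165+v/4),z)[:2]
ang=lambda d:np.degrees(np.arctan2(d[1],d[0])).round(1)
bolts=[(562,97),(643,134),(670,220),(628,303),(538,334),(456,295),(429,208),(474,126)]
c=np.mean([P(*b,137) for b in bolts],0); mouthc=c
lo,li=P(495,52,140),P(524,143,140); pv=P(574,315,154); kn=P(604,430,175); ns=P(561,262,151); rim=P(534,199,175); sp=P(518,131,175)
print('ring',c,'pivot',pv,'knob',kn,'rim',rim,'spout',sp)
print('lip',ang(lo-li),'ctr-lip',ang(lo-c),'pivot-ctr',ang(c-pv),'knob-pivot',ang(pv-kn),np.hypot(*(pv-kn)),'nose',ang(ns-pv),'knob-ctr',ang(c-kn),'spout',ang(sp-rim))
# zoom of keeper with predicted bar lines
im=cv2.resize(t['frame'][215:285,190:250],(600,700),interpolation=cv2.INTER_CUBIC)
a=np.radians(18.5);u=np.array([np.cos(a),np.sin(a)]);n=np.array([-u[1],u[0]])
for k,col in((0,(255,0,0)),(.1,(0,0,255))):
    a2=a+k;u=np.array([np.cos(a2),np.sin(a2)]);n=np.array([-u[1],u[0]])
    q=np.array([[*(pv+s*u+w*n),151] for s,w in((32,6),(32,-6),(-66,-6),(-66,6))])
    cv2.polylines(im,[np.int32((proj(t,q)-[190,215])*10)],True,col,1)
cv2.imwrite('pics/e2.png',cv2.resize(im,(514,600))[:,:,::-1])
```

```text
ring [595.62941594 165.94113729] pivot [540.89542581 148.1688032 ] knob [481.92424201 127.17467627] rim [594.8647909  163.30323663] spout [629.00794391 171.98470148]
lip 18.5 ctr-lip 19.1 pivot-ctr 18.0 knob-pivot 19.6 62.596756184391744 nose 16.0 knob-ctr 18.8 spout 14.3
```

View pics/e2.png

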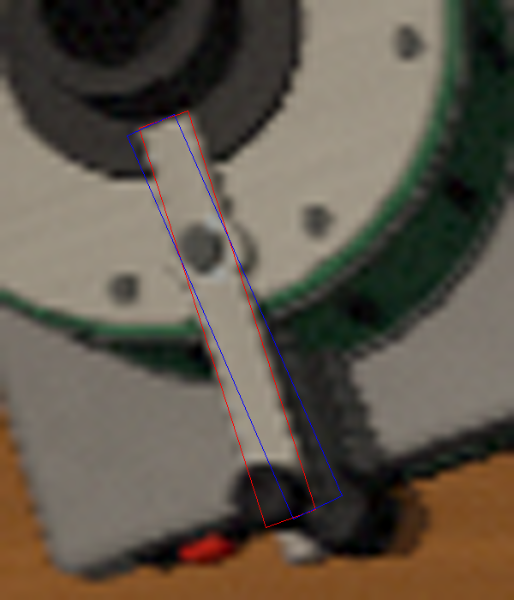

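```bash
python3 -c "
from rig import ctrl,telemetry
print(ctrl.finish_job(),telemetry.sense()['time_s'])"
```

```text
the job is handed in; nothing more can be done
the job is handed in; nothing more can be done
```

The crucible is in the furnace with the keeper swung shut over its collar, and I have handed the job in. That was at about 20 s of the 64 s allowed; no verdict was reported.

I gripped the crucible by its neck and lowered it into the well. I pressed it down with ±0.36 rad to-and-fro turns until it stopped on the ring at about 30 N. Then I released it, gripped the keeper knob and swung the keeper in until it met its stop at about 15 N. I moved the arm clear at the end.

**Last checks from the final pictures:**
- **Seating:** The collar looks flat on the ring and centred to about 2–3 mm. The tool height was steady at 146.3 mm, against 146.2 mm expected when home.
- **Spout:** It lies about 4–5° off the lip's line, putting the tip 3–5 mm to one side. The limit is 9 mm.
- **Keeper:** The bar matches the outline drawn for 0 rad. The nose alone read about 0.04 rad off, which is within the pixel error and under the 0.1 rad limit.
- **Bystanders:** I saw none moved. I did not measure them again at the end.

**Disagreement:** The two cameras differed by 4–5 mm in y. I used the crucible held at a known tool position to settle which to trust, and the top camera fitted better.

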